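Push a mounting plate into the drilling jig, under its sprung jaw and up to the stop

ROBOT

A 6-joint arm with a two-finger parallel gripper is mounted at the origin on the work surface. World frame = base frame: x ahead of the robot, y to its left, z up, the work surface at z = 0. Lengths are in m, angles in degrees, forces in N, time in s.
With the tool pointing down it reaches from about 0.25 to 0.725 m from the base axis. Payload 9.7 kg.
Tool frame: the origin (TCP) lies midway between the tips of the shut fingers; the grasp point (between the pads) lies 19 mm behind it (bot.grasp_offset is the distance from the TCP to the grasp point, in m); z points along the fingers, y is the line along which they close (so a half turn about z gives the same grasp; the last joint's range is limited). The gripper opens to 85 mm and grips with 20 to 120 N. Pads are 22 mm wide; open, the fingers measure 114 mm over their backs; the gripper's body (76 mm by 85 mm) begins 54 mm behind the grasp point. The pads swing forward as they close: fully open they stand 13 mm farther back than shut.
Start: joints at [-66.979, 4.979, 10.078, 95.1, 0, 90], TCP at [0.215, -0.506, 0.231] pointing down, gripper open.
Joint ranges: [-179.16, 179.16], [-48.56, 103.87], [-65.8, 70.77], [-126.05, 130.52], [-82.76, 87.17], [-180, 180]. Speed limits (degrees/s): [127.2, 127.2, 147.25, 180, 180, 180].

INTERFACE

Orientations are given as a 3x3 rotation matrix whose columns are the frame's x, y, z axes.
In Python, from rig import monitor, read_camera, bot, models gives the robot as it stands.
- The arm moves only by the tool jog_arm, never from a script. Its argument "commands" is a list of rows, each a list of 3 entries, a list of its own where there are three numbers: the shift along the tool's x, y, z in units of 2.5 cm (1.0 is 2.5 cm), then the turn, a rotation vector about the tool's x, y, z in units of 5 degrees (1.0 is 5 degrees), then the opening, from 0 (shut) to 1 (fully open). A call has exactly 8 rows; each row shifts and turns the commanded pose from where the row before left it, along the tool's axes as they then stand; what a row does not reach is not made up. A row lasts 1/12 s, in which the tool goes at most 41.7 mm and 7.16 degrees, less where a joint would pass 70% of its speed; a pose out of reach is approached as far as the arm can. A call with a number of a shift or a turn outside -1 to 1 is refused whole. A call with a gripper value outside its range is refused whole. The fingers move at their own pace and stop on an object; the grip force is fixed at half the most. Time passes only in rows, so rows that do not move let the fingers close, or fill a call up. It gives the time, the measured TCP pose, the force, the opening and the grip force at its end, in the units of the state.
- monitor.read_state(): the state, without advancing time (a new reading comes with each control period).
- read_camera(name): name is "scene" or "top"; returns a dict with "image" (480x640x3 uint8, blue, green, red), "range_z" (480x640 float32, m along the optical axis (not along the pixel's ray), 0 where there is no reading), "fx", "fy", "cx", "cy" (pixels), "extrinsics" (4x4, takes a point from world to camera coordinates). Camera axes: x right, y down, z forward; pixel columns grow to the right and rows downward; lengths in m; the calibration is good to about 2 mm. A picture is of the moment at which its call begins.
- bot.hand_in(): hands the job in; it is judged then, once.
Trained networks look in the newest picture that a camera, given by its name, has taken for a name from the list of things; names that differ only in an ending like _2 or _b are one class to them, and where a whole thing is asked for, a point or a joint stands for the part that bears it (a point fixed in the world has none). Each returns a list of dicts, best first, with "p" (0 to 1); they miss things now and then, are a little off and sometimes report something else, mostly with a low value. They report only what shows in the picture. A call takes as long as a camera call. They do not tell look-alikes from the thing itself.
- models.boxes_of(camera, query): "location" ([x, y, z] in m, in world coordinates, good to about 4 mm: the middle of the surface that is visible of it).
The state is a dict: "t": time; "joint_positions": joint angles; "dq": joint speeds; "joint_efforts": joint torques, N m; "tool_pos": TCP position; "ee_rot": TCP orientation; "ft_force": force on the tool from outside, world axes, zero at the start; "moment": the same for the moment, N m; "width": opening from 0.0 (shut) to 1.0 (fully open); "gripper_force": force on a finger pad.
Only numpy, scipy, OpenCV 4.12 (cv2) and the standard library are available. Lean on these libraries where they do the work, as an engineer would, in place of code of your own. Each camera call takes 0.05 s, during which the arm holds its last target. There are 200 camera calls.

TASK

Push the flat steel mounting plate across the bench, lengthwise into the drilling jig, so that it wedges the yellow sprung jaw up and the jaw closes on its top, and press it firmly home against the adjusting screw of the red depth stop. The stop is only held by friction and is already set, so feel for it and do not shove it off its setting. Keep the plate flat on the bench all the way and leave the drill, the loose fittings and the spanner where they are.

Things in the scene. Friction and masses are not known exactly. Their poses are not given: they have to be found in the camera images.
- plate: loose mounting plate of bare folded steel, a flat slab 150 long (its x axis) x 100 wide (y) x 18 high, about 0.4 kg, with black holes in its top; either end may go first. Origin: centre of its underside. Too wide and low to grasp, so push it by its edges.
- jig: drilling jig fixed to the bench, which is its channel's floor. Origin: on the bench, mid channel mouth; x points into the channel. Two aluminium side rails, 24 high, x = 0 to 170, inner faces at y = +-54; before the mouth, flared lead-ins 24 high widen to about 160 at x = -58. Blue bridge over the rails at x = 13 to 37, 144 wide, underside 58, top 66 high.
- jaw: yellow sprung hold-down jaw, 40 wide, hinged under the bridge; origin on its hinge, 46 high at jig x = 25. It slopes down into the channel to a round nose at jig x = 85, 5 above the bench. The plate's front edge meets the slope at about jig x = 65, lifts it against the spring (some 8 to 12 N of push), and the nose then drags on the plate's top.
- stop: red depth stop in the channel beyond the jaw's nose, 56 wide, 29 high, black knob on top. Origin: middle of its front face, at bench height; x points into the channel. A steel adjusting screw, 12 thick, 11 above the bench, sticks out of that face towards the mouth by 3 to 15 (not measured): the plate meets its tip. The stop slips along the channel if pushed with more than about 14 N.
- drill: bystander: cordless drill standing on its battery, black with orange chuck, about 200 x 75 x 185 high; origin under the battery's centre
- valve_red: bystander: standing brass valve, 42 dia x 76 high, with a red lever 70 long; origin under its centre
- valve_blue: bystander: standing brass valve, 42 dia x 76 high, with a blue lever 70 long; origin under its centre
- coupling_a: bystander: standing nickel pipe coupling, 38 dia x 66 high; origin under its centre
- coupling_b: bystander: a second standing nickel pipe coupling, 38 dia x 66 high; origin under its centre
- tee: bystander: brass tee fitting, 100 x 36 x 70 high; origin under its centre
- spanner: bystander: steel spanner lying flat, 200 long; origin under its middle
There are look-alikes about, which are no part of the job. What is meant by the plate is not turquoise, and is the larger of those in its own colour.

How it is judged:
By the outcome, as a careful person would: the job done as asked, in the order asked, and still so for the second after the job is handed in, with the robot touching nothing.
It also fails if it takes over 72 s, if anything falls off the work surface, if the arm or the gripper's body presses on something with over 40 N, if the wrist force passes 120 N, or if a joint passes its speed limit or range.

## Working session

There is one attempt and no reset: what is moved stays moved. The work goes in short steps, Python scripts to look and compute and a tool call to move; the robot and the scene stay as the last step left them, time stands still between calls to the robot, and variables do not carry over. Pictures are saved under pics/ and viewed, at most 10 in all, crops included, and the job is handed in when it is done.

Besides the shell and the picture viewer there is one more tool, called after "Call:" as name(argument=value, ...) on one line, values as JSON. jog_arm: Moves the arm, as the interface text tells. Its arguments: {"type":"object","properties":{"commands":{"type":"array","items":{"type":"array"}}},"required":["commands"]}

```bash
ls; mkdir -p pics
python3 - <<'E'
from rig import monitor, read_camera, bot, models
import cv2
for c in("scene","top"):
    d=read_camera(c); cv2.imwrite(f"pics/{c}0.png",d["image"])
    print(c,d["fx"],d["cx"],d["extrinsics"].round(3).tolist())
    for q in("plate","jig","jaw","stop"):
        print(q,[(round(b["p"],2),[round(float(v),3) for v in b["location"]]) for b in models.boxes_of(c,q)])
s=monitor.read_state();print(s["t"],s["tool_pos"],s["ee_rot"],s["ft_force"])
E
```

```text
pics
scene 433.5267130433763 322.8206966342347 [[-0.62, 0.785, -0.003, 0.301], [0.594, 0.466, -0.656, -0.296], [-0.513, -0.408, -0.755, 1.266], [0.0, 0.0, 0.0, 1.0]]
plate [(0.72, [0.546, 0.271, 0.016]), (0.67, [0.399, 0.422, 0.013]), (0.65, [0.296, 0.23, 0.018])]
jig [(0.64, [0.581, -0.16, 0.024])]
jaw [(0.4, [0.693, -0.359, 0.032])]
stop [(0.61, [0.575, -0.212, 0.033])]
top 608.6098843601585 321.74344015065765 [[-0.02, -1.0, 0.02, 0.048], [-0.994, 0.018, -0.108, 0.528], [0.108, -0.022, -0.994, 1.683], [0.0, 0.0, 0.0, 1.0]]
plate [(0.95, [0.281, 0.228, 0.022]), (0.63, [0.394, 0.418, 0.011])]
jig [(0.81, [0.576, -0.177, 0.027])]
jaw [(0.5, [0.567, -0.152, 0.029])]
stop [(0.5, [0.574, -0.215, 0.03])]
0.5 [ 0.21509482 -0.50617092  0.23126903] [[ 9.20355643e-01  3.91082459e-01  8.01101646e-06]
 [ 3.91082458e-01 -9.20355641e-01  6.52608673e-05]
 [ 3.28953647e-05 -5.69302395e-05 -9.99999998e-01]] [-0.39370711  0.23632856 -0.23348276]
```

View pics/scene0.png

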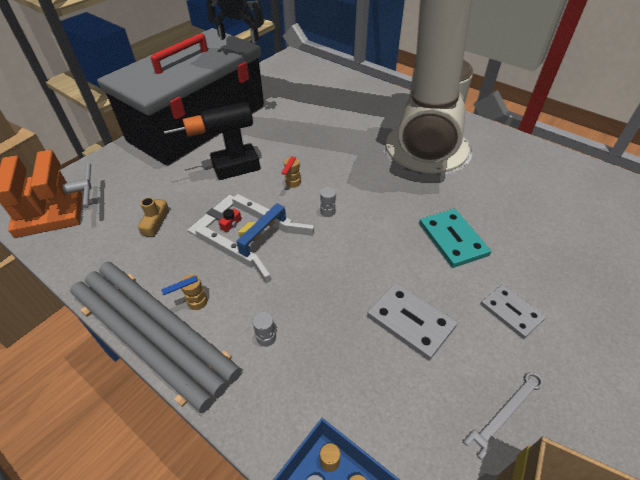

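View pics/top0.png

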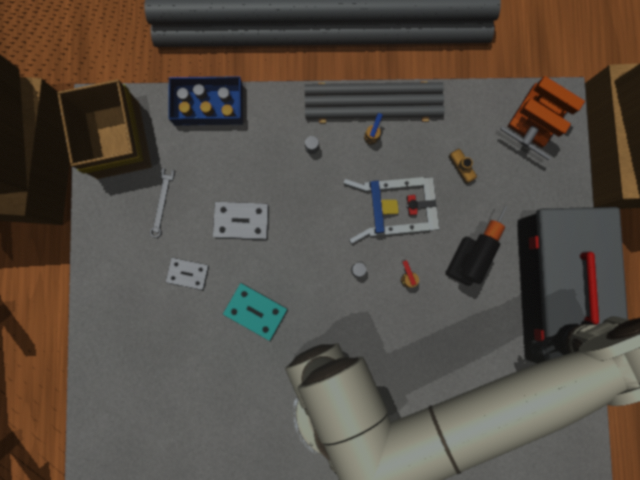

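Plate candidates, as scene pixel / top pixel:
- large grey: (412,320) / (240,220)
- small grey: (513,310) / (187,274)
- turquoise: (455,236) / (256,311)

The large grey one fits the description. Next I'll check it in a close crop together with the jig, and measure.

```bash
cat > h.py <<'E'
import numpy as np, cv2
from rig import monitor, read_camera, bot, models
def ray(d,uv,z):
    """pixels -> world points on the plane of height z"""
    uv=np.atleast_2d(uv).astype(float); T=d["extrinsics"]; R=T[:3,:3]; c=-R.T@T[:3,3]
    r=np.c_[(uv[:,0]-d["cx"])/d["fx"],(uv[:,1]-d["cy"])/d["fy"],np.ones(len(uv))]@R
    return c+r*((z-c[2])/r[:,2])[:,None]
def cloud(d):
    v,u=np.mgrid[:480,:640]; Z=d["range_z"]; T=d["extrinsics"]
    p=np.stack([(u-d["cx"])/d["fx"]*Z,(v-d["cy"])/d["fy"]*Z,Z],-1)
    return (p-T[:3,3])@T[:3,:3]
def rect(P):
    c,s,a=cv2.minAreaRect((P[:,:2]*1000).astype(np.float32)); return np.round(c,1),np.round(s,1),round(a,2)
def comp(m,uv):
    """connected part of the mask nearest to a pixel"""
    n,l=cv2.connectedComponents(m.astype(np.uint8)); v,u=np.nonzero(m)
    i=np.argmin((u-uv[0])**2+(v-uv[1])**2); return l==l[v[i],u[i]]
def plate(d,near):
    im=d["image"].astype(int); W=cloud(d)
    m=(W[...,2]>.010)&(W[...,2]<.030)&(d["range_z"]>0)&(np.hypot(W[...,0]-near[0],W[...,1]-near[1])<.12)
    m=cv2.morphologyEx(m.astype(np.uint8),cv2.MORPH_CLOSE,np.ones((3,3)))
    v,u=np.nonzero(m); 
    T=np.r_[near,.018,1]@d["extrinsics"].T; q=(d["fx"]*T[0]/T[2]+d["cx"],d["fy"]*T[1]/T[2]+d["cy"])
    k=comp(m,q); v,u=np.nonzero(k); return rect(ray(d,np.c_[u,v],.018)),k.sum(),np.median(W[k][:,2])
E
python3 - <<'E'
from h import *
o=[]
for c,(x,y,w,h),n in(("scene",(170,160,300,210),2),("top",(200,110,250,180),2)):
    d=read_camera(c); im=d["image"]; W=cloud(d); z=W[...,2]
    o.append(cv2.resize(im[y:y+h,x:x+w],(600,300),interpolation=cv2.INTER_CUBIC) if 0 else cv2.resize(im[y:y+h,x:x+w],(400,int(400*h/w)),interpolation=cv2.INTER_CUBIC))
    print(c,"plate",plate(d,(.54,.27)), "small",plate(d,(.40,.42)))
    hsv=cv2.cvtColor(im,cv2.COLOR_BGR2HSV)
    roi=(abs(W[...,0]-.57)<.13)&(W[...,1]>-.36)&(W[...,1]<.0)&(d["range_z"]>0)
    b=roi&(hsv[...,0]>100)&(hsv[...,0]<125)&(hsv[...,1]>110)&(z>.055)&(abs(W[...,0]-.57)<.09)&(abs(W[...,1]+.12)<.06)
    v,u=np.nonzero(b); print("bridge",rect(ray(d,np.c_[u,v],.066)),len(u))
    r=roi&(z>.017)&(z<.03)&(hsv[...,1]<60)
    v,u=np.nonzero(r); P=W[v,u]; print("rails",len(u),P.min(0).round(3),P.max(0).round(3))
    s=roi&((hsv[...,0]<8)|(hsv[...,0]>172))&(hsv[...,1]>130)&(z>.022)&(z<.036)&(W[...,0]>.52)
    v,u=np.nonzero(s); P=ray(d,np.c_[u,v],.029);print("stop",rect(P),len(u))
    g=roi&(abs(hsv[...,0]-26)<5)&(hsv[...,1]>130)&(abs(W[...,1]+.15)<.05); v,u=np.nonzero(g); P=W[v,u]; print("jaw",P.min(0).round(3),P.max(0).round(3),len(u))
cv2.imwrite("pics/crop.png",np.hstack([cv2.resize(i,(400,300)) for i in o]))
E
```

```text
scene plate ((array([542.4, 268.4]), array([151.1, 105.1]), 86.85), np.int64(3413), np.float64(0.018525136118710647)) small ((array([398.4, 418.8]), array([104.3,  71.9]), 77.17), np.int64(1546), np.float64(0.01323331941110963))
bridge (array([ 570.3, -110.2]), array([148.1,  29.7]), 4.03) 533
rails 1306 [ 0.44  -0.36   0.017] [ 0.653 -0.026  0.03 ]
stop (array([ 576.3, -214.2]), array([58.9, 26.6]), 0.61) 125Traceback (most recent call last):
  File "<stdin>", line 15, in <module>
    return umr_minimum(a, axis, None, out, keepdims, initial, where)
ValueError: zero-size array to reduction operation minimum which has no identity
```

Run:
```python
from h import *
o=[]
for c,(x,y,w,h) in(("scene",(170,160,300,210)),("top",(200,110,250,180))):
    d=read_camera(c); im=d["image"]; W=cloud(d); z=W[...,2]
    o.append(cv2.resize(im[y:y+h,x:x+w],(400,300),interpolation=cv2.INTER_CUBIC))
    print(c,"plate",plate(d,(.54,.27)))
    hsv=cv2.cvtColor(im,cv2.COLOR_BGR2HSV)
    roi=(abs(W[...,0]-.57)<.09)&(abs(W[...,1]+.18)<.16)&(d["range_z"]>0)
    b=roi&(hsv[...,0]>100)&(hsv[...,0]<125)&(hsv[...,1]>110)&(z>.055)&(abs(W[...,1]+.12)<.06)
    v,u=np.nonzero(b); print("bridge",rect(ray(d,np.c_[u,v],.066)),len(u))
    # rail edges at several y: x-extent of points with rail height
    L=[]
    for y in np.arange(-.255,-.14,.015):
        k=roi&(z>.019)&(z<.029)&(hsv[...,1]<60)&(abs(W[...,1]-y)<.006)
        X=W[k][:,0]; a=X[X<.55];e=X[X>.60]
        L.append([round(v,3) for v in (y,a.min(),a.max(),e.min(),e.max())] if len(a) and len(e) else [y,0,0,0,0])
    print(np.array(L))
    s=roi&((hsv[...,0]<8)|(hsv[...,0]>172))&(hsv[...,1]>130)&(z>.022)&(z<.036)
    v,u=np.nonzero(s); print("stop",rect(ray(d,np.c_[u,v],.029)) if len(u) else 0,len(u))
    for n in("drill","valve_red","valve_blue","coupling_a","tee","spanner"): print(n,[(round(b["p"],2),[round(float(q),3) for q in b["location"]]) for b in models.boxes_of(c,n)][:2])
cv2.imwrite("pics/crop.png",np.hstack(o))
```

```text
scene plate ((array([542.2, 268.3]), array([150.9, 104.8]), 86.85), np.int64(3407), np.float64(0.01851515481961413))
bridge (array([ 570.3, -110.5]), array([148.2,  28.2]), 4.91) 529
[[-0.255  0.5    0.522  0.631  0.652]
 [-0.24   0.498  0.524  0.63   0.653]
 [-0.225  0.498  0.522  0.604  0.651]
 [-0.21   0.498  0.52   0.627  0.65 ]
 [-0.195  0.497  0.519  0.627  0.649]
 [-0.18   0.495  0.518  0.625  0.648]
 [-0.165  0.495  0.517  0.623  0.647]
 [-0.15   0.     0.     0.     0.   ]]
stop (array([ 576.4, -214.8]), array([59.2, 27.6]), 4.54) 130
drill [(0.72, [0.429, -0.358, 0.132]), (0.24, [0.372, -0.19, 0.053])]
valve_red [(0.68, [0.375, -0.192, 0.054]), (0.21, [0.581, -0.157, 0.024])]
valve_blue [(0.61, [0.786, -0.103, 0.067])]
coupling_a [(0.69, [0.406, -0.051, 0.047]), (0.63, [0.759, 0.066, 0.06])]
tee [(0.72, [0.693, -0.359, 0.034])]
spanner [(0.72, [0.615, 0.492, 0.012])]
top plate ((array([543.3, 269.2]), array([155.5, 110.9]), 86.16), np.int64(1909), np.float64(0.019109216860086802))
bridge (array([ 564.5, -115.1]), array([142.3,  21.7]), 4.55) 385
[[-0.255  0.5    0.523  0.632  0.653]
 [-0.24   0.5    0.52   0.63   0.653]
 [-0.225  0.498  0.521  0.629  0.65 ]
 [-0.21   0.498  0.518  0.601  0.65 ]
 [-0.195  0.498  0.518  0.627  0.647]
 [-0.18   0.496  0.516  0.627  0.647]
 [-0.165  0.494  0.516  0.624  0.645]
 [-0.15   0.493  0.514  0.623  0.645]]
stop (array([ 572.9, -218.6]), array([54.6, 20.8]), 3.14) 73
drill [(0.94, [0.419, -0.361, 0.173]), (0.61, [0.771, -0.11, 0.07])]
valve_red [(0.84, [0.37, -0.195, 0.072])]
valve_blue [(0.63, [0.774, -0.109, 0.074]), (0.31, [0.415, -0.362, 0.173])]
coupling_a [(0.71, [0.743, 0.064, 0.065]), (0.53, [0.391, -0.057, 0.064])]
tee [(0.65, [0.673, -0.365, 0.035])]
spanner [(0.93, [0.599, 0.491, 0.01])]
```

View pics/crop.png

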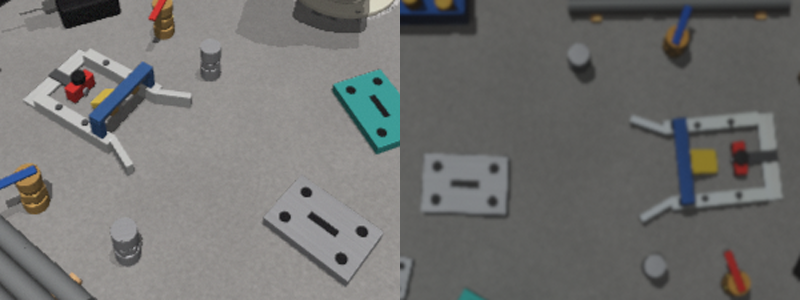

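The crop shows the chosen plate: plain grey with a slot and four holes, about 151 x 105 by measurement. The other grey one measures only 104 x 72. The jig axis heads at (0.071,-0.9975), with the channel centre at (0.5735,-0.21). The plate centre is (0.5425,0.2687) and it is about 7° off in yaw. First I turn the tool so that its x axis points opposite to the push.

Call:
jog_arm(commands=[[[0,0,0],[0,0,-1],0.6],[[0,0,0],[0,0,-1],0.6],[[0,0,0],[0,0,-1],0.6],[[0,0,0],[0,0,-1],0.6],[[0,0,0],[0,0,-1],0.6],[[0,0,0],[0,0,-1],0.6],[[0,0,0],[0,0,-1],0.6],[[0,0,0],[0,0,-1],0.6]])

```text
t: 1.92
tool_pos: [0.2151, -0.5062, 0.2313]
ee_rot: [[0.45, 0.893, 0.0], [0.893, -0.45, 0.0], [0.0, 0.0, -1.0]]
ft_force: [0.1, 0.1, -0.5]
width: 0.598
gripper_force: 0.0
```

Call:
jog_arm(commands=[[[0,0,0],[0,0,-1],0.6],[[0,0,0],[0,0,-1],0.6],[[0,0,0],[0,0,-1],0.6],[[0,0,0],[0,0,-1],0.6],[[0,0,0],[0,0,-1],0.6],[[0,0,0],[0,0,-1],0.6],[[0,0,0],[0,0,-0.22],0.6],[[0,0,0],[0,0,0],0.6]])

```text
t: 2.58
tool_pos: [0.2151, -0.5062, 0.2313]
ee_rot: [[-0.071, 0.997, 0.0], [0.997, 0.071, -0.0], [-0.0, 0.0, -1.0]]
ft_force: [-0.5, 0.9, -0.5]
width: 0.602
gripper_force: 0.0
```

Call:
jog_arm(commands=[[[1,0.45,0],[0,0,0],0.6],[[1,0.45,0],[0,0,0],0.6],[[1,0.45,0],[0,0,0],0.6],[[1,0.45,0],[0,0,0],0.6],[[1,0.45,0],[0,0,0],0.6],[[1,0.45,0],[0,0,0],0.6],[[1,0.45,0],[0,0,0],0.6],[[1,0.45,0],[0,0,0],0.6]])

```text
t: 3.25
tool_pos: [0.2906, -0.299, 0.2314]
ee_rot: [[-0.069, 0.998, 0.0], [0.998, 0.069, -0.0], [-0.0, 0.0, -1.0]]
ft_force: [0.1, -0.2, -0.2]
width: 0.602
gripper_force: 0.0
```

Call:
jog_arm(commands=[[[1,0.45,0],[0,0,0],0.6],[[1,0.45,0],[0,0,0],0.6],[[1,0.45,0],[0,0,0],0.6],[[1,0.45,0],[0,0,0],0.6],[[1,0.45,0],[0,0,0],0.6],[[1,0.45,0],[0,0,0],0.6],[[1,0.45,0],[0,0,0],0.6],[[1,0.45,0],[0,0,0],0.6]])

```text
t: 3.92
tool_pos: [0.3661, -0.093, 0.2315]
ee_rot: [[-0.069, 0.998, 0.001], [0.998, 0.069, -0.0], [-0.0, 0.001, -1.0]]
ft_force: [0.9, -1.1, 0.1]
width: 0.602
gripper_force: 0.0
```

Call:
jog_arm(commands=[[[1,0.45,0],[0,0,0],0.6],[[1,0.45,0],[0,0,0],0.6],[[1,0.45,0],[0,0,0],0.6],[[1,0.45,0],[0,0,0],0.6],[[1,0.45,0],[0,0,0],0.6],[[1,0.45,0],[0,0,0],0.6],[[1,0.45,0],[0,0,0],0.6],[[1,0.45,0],[0,0,0],0.6]])

```text
t: 4.58
tool_pos: [0.4415, 0.1131, 0.2314]
ee_rot: [[-0.069, 0.998, 0.0], [0.998, 0.069, 0.0], [0.0, 0.0, -1.0]]
ft_force: [0.5, 0.2, 0.3]
width: 0.599
gripper_force: 0.0
```

Call:
jog_arm(commands=[[[1,0.45,0],[0,0,0],0.6],[[1,0.45,0],[0,0,0],0.6],[[1,0.45,0],[0,0,0],0.6],[[1,0.45,0],[0,0,0],0.6],[[1,0.45,0],[0,0,0],0.6],[[1,0.45,0],[0,0,0],0.6],[[1,0.45,0],[0,0,0],0.6],[[1,0.45,0],[0,0,0],0.6]])

```text
t: 5.25
tool_pos: [0.5169, 0.319, 0.2312]
ee_rot: [[-0.069, 0.998, 0.0], [0.998, 0.069, 0.0], [0.0, 0.0, -1.0]]
ft_force: [0.6, -0.3, 0.2]
width: 0.596
gripper_force: 0.0
```

Call:
jog_arm(commands=[[[1,0.4,0],[0,0,0],0.6],[[1,0.4,0],[0,0,0],0.6],[[0.8,0.2,1],[0,0,0],0.6],[[0,0,1],[0,0,0],0.6],[[0,0,1],[0,0,0],0.6],[[0,0,1],[0,0,0],0.6],[[0,0,1],[0,0,0],0.6],[[0,0,1],[0,0,0],0.6]])

```text
t: 5.92
tool_pos: [0.5364, 0.3892, 0.0799]
ee_rot: [[-0.069, 0.998, -0.0], [0.998, 0.069, -0.0], [-0.0, -0.0, -1.0]]
ft_force: [-0.3, -0.8, -0.4]
width: 0.598
gripper_force: 0.0
```

Call:
jog_arm(commands=[[[0,0,1],[0,0,0],0.6],[[0,0,1],[0,0,0],0.6],[[0,0,0.6],[0,0,0],0.6],[[0,0,0.3],[0,0,0],0.6],[[0,0,0.1],[0,0,0],0.6],[[0,0,0],[0,0,0],0.6],[[0,0,0],[0,0,0],0.6],[[0,0,0],[0,0,0],0.6]])

```text
t: 6.58
tool_pos: [0.5373, 0.3897, 0.0079]
ee_rot: [[-0.071, 0.997, 0.002], [0.997, 0.071, 0.001], [0.001, 0.002, -1.0]]
ft_force: [-1.0, -0.2, 0.6]
width: 0.597
gripper_force: 0.0
```

Call:
jog_arm(commands=[[[0,0,0.2],[0,0,0],0.6],[[-0.2,0,0],[0,0,0],0.6],[[-0.4,0,0],[0,0,0],0.6],[[-0.4,0,0],[0,0,0],0.6],[[-0.2,0,0],[0,0,0],0.6],[[-0.2,0,0],[0,0,0],0.6],[[-0.2,0,0],[0,0,0],0.6],[[-0.2,0,0],[0,0,0],0.6]])

```text
t: 7.25
tool_pos: [0.5399, 0.3439, 0.0014]
ee_rot: [[-0.072, 0.997, 0.0], [0.997, 0.072, 0.0], [0.0, 0.0, -1.0]]
ft_force: [-0.9, 1.6, -1.0]
width: 0.604
gripper_force: 0.7
```

Call:
jog_arm(commands=[[[-0.2,0,0],[0,0,0],0.6],[[-0.2,0,0],[0,0,0],0.6],[[-0.2,0,0],[0,0,0],0.6],[[-0.2,0,0],[0,0,0],0.6],[[-0.2,0,0],[0,0,0],0.6],[[-0.2,0,0],[0,0,0],0.6],[[-0.1,0,0],[0,0,0],0.6],[[0,0,0],[0,0,0],0.6]])

```text
t: 7.92
tool_pos: [0.5423, 0.3112, 0.0013]
ee_rot: [[-0.071, 0.997, 0.0], [0.997, 0.071, -0.0], [-0.0, 0.0, -1.0]]
ft_force: [0.7, -0.6, -0.2]
width: 0.598
gripper_force: 0.0
```

```bash
cat > look.py <<'E'
from h import *
import sys
near=(float(sys.argv[1]),float(sys.argv[2])); o=[]
for c in("scene","top"):
    d=read_camera(c); o.append(cv2.resize(d["image"],(400,300)))
    try: print(c,plate(d,near))
    except Exception as e: print(e)
s=monitor.read_state(); print(s["t"],s["tool_pos"].round(4) if hasattr(s["tool_pos"],"round") else s["tool_pos"])
if len(sys.argv)>3: cv2.imwrite(f"pics/{sys.argv[3]}.png",np.hstack(o))
E
python3 look.py .54 .24 p1
```

```text
scene ((array([554.3, 237.2]), array([104.9, 171.8]), 4.13), np.int64(3053), np.float64(0.018485666626614317))
top ((array([555.3, 219.1]), array([106.6, 152.2]), 4.7), np.int64(1576), np.float64(0.019158694118896584))
8.0167 [0.5421 0.3116 0.0011]
```

View pics/p1.png

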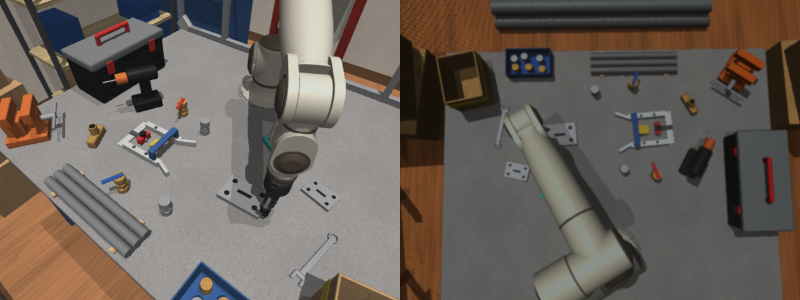

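The picture shows the plate squared up to the jig axis and still flat, with the fingers at its rear edge, scene view about (250,190) of 400x300. Its centre is about (0.555,0.225), which is 12 mm too far in +x. I'll correct that with a side push using shut fingers.

Call:
jog_arm(commands=[[[0.4,0,0],[0,0,0],0.6],[[0,0,-1],[0,0,0],0.6],[[0,0,-1],[0,0,0],0],[[-0.97,0.87,0],[0,0,0],0],[[-0.97,0.87,0],[0,0,0],0],[[-0.97,0.87,0],[0,0,0],0],[[-0.97,0.87,0],[0,0,0],0],[[0,0,0],[0,0,0],0]])

```text
t: 8.68
tool_pos: [0.6384, 0.2283, 0.0507]
ee_rot: [[-0.068, 0.998, 0.001], [0.998, 0.068, -0.001], [-0.001, 0.001, -1.0]]
ft_force: [-0.2, 1.3, -0.4]
width: 0.0
gripper_force: 0.0
```

Call:
jog_arm(commands=[[[0,0,0],[0,0,0],0],[[0,0,0],[0,0,0],0],[[0,0,1],[0,0,0],0],[[0,0,0.6],[0,0,0],0],[[0,0,0.2],[0,0,0],0],[[0,-0.2,0],[0,0,0],0],[[0,0,0],[0,0,0],0],[[0,0,0],[0,0,0],0]])

```text
t: 9.35
tool_pos: [0.6303, 0.2318, 0.0078]
ee_rot: [[-0.073, 0.997, 0.002], [0.997, 0.073, 0.001], [0.0, 0.002, -1.0]]
ft_force: [-0.2, -0.0, -0.0]
width: 0.0
gripper_force: 0.0
```

```bash
python3 look.py .555 .225
```

```text
scene ((array([552.5, 265.4]), array([105.3,  73.9]), 4.99), np.int64(1540), np.float64(0.01840976961104357))
top ((array([533.2, 298.6]), array([73.8, 11.4]), 13.11), np.int64(69), np.float64(0.01860907062669953))
9.45 [0.6307 0.2316 0.0078]
```

Call:
jog_arm(commands=[[[0,-0.15,0],[0,0,0],0],[[0,-0.15,0],[0,0,0],0],[[0,-0.15,0],[0,0,0],0],[[0,-0.15,0],[0,0,0],0],[[0,-0.15,0],[0,0,0],0],[[0,-0.15,0],[0,0,0],0],[[0,0,0],[0,0,0],0],[[0,0,0],[0,0,0],0]])

```text
t: 10.12
tool_pos: [0.6074, 0.2294, 0.0063]
ee_rot: [[-0.072, 0.997, -0.0], [0.997, 0.072, -0.0], [-0.0, -0.0, -1.0]]
ft_force: [-0.5, 0.3, 0.1]
width: -0.0
gripper_force: 0.0
```

Call:
jog_arm(commands=[[[0,0.5,0],[0,0,0],0],[[0,0.3,-1],[0,0,0],0],[[0,0,-1],[0,0,0],0],[[0.9,-0.8,0],[0,0,0],0.6],[[0.9,-0.8,0],[0,0,0],0.6],[[0.9,-0.8,0],[0,0,0],0.6],[[0.9,-0.8,0],[0,0,0],0.6],[[0.4,0,0],[0,0,0],0.6]])

```text
t: 10.78
tool_pos: [0.5378, 0.3269, 0.0565]
ee_rot: [[-0.074, 0.997, -0.001], [0.997, 0.074, 0.0], [0.0, -0.001, -1.0]]
ft_force: [-0.0, -0.5, -0.8]
width: 0.604
gripper_force: 0.0
```

```bash
python3 look.py .55 .225
```

```text
scene ((array([546.8, 226.1]), array([105.1, 150.6]), 4.32), np.int64(3233), np.float64(0.01853970069510963))
top ((array([548.1, 222.3]), array([108.2, 156.8]), 4.34), np.int64(1782), np.float64(0.019074417437885828))
10.8833 [0.5402 0.3265 0.0565]
```

Call:
jog_arm(commands=[[[0,0,1],[0,0,0],0.6],[[0,0,0.9],[0,0,0],0.6],[[0,0,0.3],[0,0,0],0.6],[[0,0,0],[0,0,0],0.6],[[-0.2,0,0],[0,0,0],0.6],[[-0.3,-0.01,0],[0,0,0],0.6],[[-0.3,-0.01,0],[0,0,0],0.6],[[-0.3,-0.01,0],[0,0,0],0.6]])

```text
t: 11.55
tool_pos: [0.5428, 0.297, 0.0028]
ee_rot: [[-0.072, 0.997, 0.002], [0.997, 0.072, 0.001], [0.001, 0.002, -1.0]]
ft_force: [-0.3, 2.7, 1.4]
width: 0.602
gripper_force: 1.2
```

Call:
jog_arm(commands=[[[-0.3,-0.01,0],[0,0,0],0.6],[[-0.3,-0.01,0],[0,0,0],0.6],[[-0.3,-0.01,0],[0,0,0],0.6],[[-0.3,-0.01,0],[0,0,0],0.6],[[-0.3,-0.01,0],[0,0,0],0.6],[[-0.3,-0.01,0],[0,0,0],0.6],[[-0.3,-0.01,0],[0,0,0],0.6],[[-0.3,-0.01,0],[0,0,0],0.6]])

```text
t: 12.22
tool_pos: [0.5442, 0.2366, 0.0013]
ee_rot: [[-0.072, 0.997, -0.0], [0.997, 0.072, 0.0], [0.0, -0.0, -1.0]]
ft_force: [-0.6, 2.1, 1.0]
width: 0.601
gripper_force: 1.2
```

Call:
jog_arm(commands=[[[-0.3,-0.01,0],[0,0,0],0.6],[[-0.3,-0.01,0],[0,0,0],0.6],[[-0.3,-0.01,0],[0,0,0],0.6],[[-0.3,-0.01,0],[0,0,0],0.6],[[-0.3,-0.01,0],[0,0,0],0.6],[[-0.2,0,0],[0,0,0],0.6],[[-0.1,0,0],[0,0,0],0.6],[[0,0,0],[0,0,0],0.6]])

```text
t: 12.88
tool_pos: [0.5462, 0.1916, 0.0011]
ee_rot: [[-0.071, 0.997, -0.0], [0.997, 0.071, -0.001], [-0.001, -0.0, -1.0]]
ft_force: [-0.5, 0.3, -0.1]
width: 0.6
gripper_force: 0.0
```

```bash
python3 look.py .55 .10 p2
```

```text
scene ((array([550.1, 118. ]), array([104.7, 173.9]), 3.87), np.int64(2340), np.float64(0.018427987243830584))
top ((array([548.8,  83.3]), array([111.7, 113.5]), 10.46), np.int64(1325), np.float64(0.018787612170130065))
12.9833 [0.5461 0.1921 0.001 ]
```

View pics/p2.png

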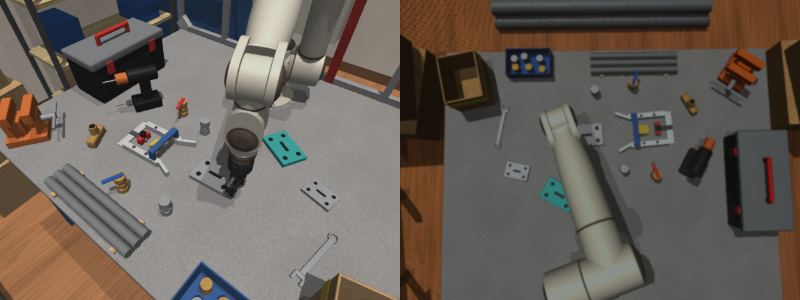

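The plate lies on the jig's axis now, its centre near (0.551,0.106) with yaw about 4°. The bystanders look unmoved. I'll push on to the mouth.

Call:
jog_arm(commands=[[[-0.2,0,0],[0,0,0],0.6],[[-0.3,0,0],[0,0,0],0.6],[[-0.3,0,0],[0,0,0],0.6],[[-0.3,0,0],[0,0,0],0.6],[[-0.3,0,0],[0,0,0],0.6],[[-0.3,0,0],[0,0,0],0.6],[[-0.3,0,0],[0,0,0],0.6],[[-0.3,0,0],[0,0,0],0.6]])

```text
t: 13.65
tool_pos: [0.5504, 0.1341, 0.0013]
ee_rot: [[-0.072, 0.997, 0.0], [0.997, 0.072, 0.0], [0.0, 0.0, -1.0]]
ft_force: [-0.2, 1.0, -0.5]
width: 0.598
gripper_force: 0.5
```

Call:
jog_arm(commands=[[[-0.3,0,0],[0,0,0],0.6],[[-0.3,0,0],[0,0,0],0.6],[[-0.3,0,0],[0,0,0],0.6],[[-0.3,0,0],[0,0,0],0.6],[[-0.3,0,0],[0,0,0],0.6],[[-0.2,0,0],[0,0,0],0.6],[[-0.1,0,0],[0,0,0],0.6],[[0,0,0],[0,0,0],0.6]])

```text
t: 14.32
tool_pos: [0.5537, 0.0895, 0.0014]
ee_rot: [[-0.071, 0.997, 0.0], [0.997, 0.071, -0.0], [-0.0, 0.0, -1.0]]
ft_force: [-0.2, 0.5, 1.0]
width: 0.603
gripper_force: 0.0
```

```bash
python3 look.py .55 .00
python3 - <<'E'
from h import *
o=[]
for c,(x,y,w,h) in(("scene",(170,150,200,150)),("top",(280,140,200,150))):
    o.append(cv2.resize(read_camera(c)["image"][y:y+h,x:x+w],(400,300),interpolation=cv2.INTER_CUBIC))
cv2.imwrite("pics/p3.png",np.hstack(o))
E
```

```text
scene ((array([563.5, -22.4]), array([235.7, 129.3]), 51.7), np.int64(2208), np.float64(0.018497347478039793))
top ((array([558.3, -32.1]), array([100.9,  93.5]), 3.74), np.int64(1048), np.float64(0.018742532573891316))
14.4167 [0.5537 0.0901 0.0014]
```

View pics/p3.png

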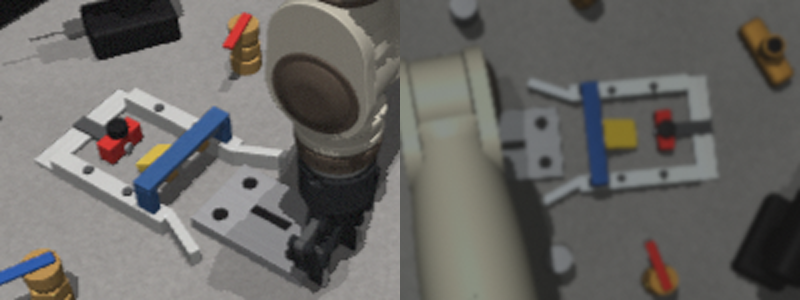

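The plate is flat, its front between the lead-ins at about column 562 of the right half, and centred on the channel. I go on, slower as the jaw comes near.

Call:
jog_arm(commands=[[[-0.2,0,0],[0,0,0],0.6],[[-0.3,0,0],[0,0,0],0.6],[[-0.3,0,0],[0,0,0],0.6],[[-0.3,0,0],[0,0,0],0.6],[[-0.3,0,0],[0,0,0],0.6],[[-0.3,0,0],[0,0,0],0.6],[[-0.3,0,0],[0,0,0],0.6],[[-0.2,0,0],[0,0,0],0.6]])

```text
t: 15.18
tool_pos: [0.5576, 0.0342, 0.0013]
ee_rot: [[-0.071, 0.997, 0.0], [0.997, 0.071, -0.0], [-0.0, 0.0, -1.0]]
ft_force: [-0.6, 2.6, 1.2]
width: 0.601
gripper_force: 0.9
```

Call:
jog_arm(commands=[[[-0.15,0,0],[0,0,0],0.6],[[-0.1,0,0],[0,0,0],0.6],[[-0.1,0,0],[0,0,0],0.6],[[-0.1,0,0],[0,0,0],0.6],[[-0.1,0,0],[0,0,0],0.6],[[-0.1,0,0],[0,0,0],0.6],[[-0.1,0,0],[0,0,0],0.6],[[-0.1,0,0],[0,0,0],0.6]])

```text
t: 15.85
tool_pos: [0.5591, 0.014, 0.0013]
ee_rot: [[-0.072, 0.997, 0.0], [0.997, 0.072, 0.0], [0.0, 0.0, -1.0]]
ft_force: [0.4, 2.5, 0.9]
width: 0.6
gripper_force: 1.0
```

Call:
jog_arm(commands=[[[-0.1,0,0],[0,0,0],0.6],[[-0.1,0,0],[0,0,0],0.6],[[-0.1,0,0],[0,0,0],0.6],[[-0.1,0,0],[0,0,0],0.6],[[-0.1,0,0],[0,0,0],0.6],[[-0.1,0,0],[0,0,0],0.6],[[-0.1,0,0],[0,0,0],0.6],[[-0.1,0,0],[0,0,0],0.6]])

```text
t: 16.52
tool_pos: [0.5605, -0.0048, 0.0014]
ee_rot: [[-0.073, 0.997, -0.0], [0.997, 0.073, 0.002], [0.002, 0.0, -1.0]]
ft_force: [-1.1, 8.3, 2.3]
width: 0.6
gripper_force: 4.5
```

Call:
jog_arm(commands=[[[-0.1,0,0],[0,0,0],0.6],[[-0.1,0,0],[0,0,0],0.6],[[-0.1,0,0],[0,0,0],0.6],[[-0.1,0,0],[0,0,0],0.6],[[-0.1,0,0],[0,0,0],0.6],[[-0.08,0,0],[0,0,0],0.6],[[-0.04,0,0],[0,0,0],0.6],[[-0.04,0,0],[0,0,0],0.6]])

```text
t: 17.18
tool_pos: [0.5617, -0.0215, 0.0014]
ee_rot: [[-0.073, 0.997, -0.0], [0.997, 0.073, 0.002], [0.002, 0.0, -1.0]]
ft_force: [-2.5, 7.5, 1.6]
width: 0.599
gripper_force: 3.8
```

Run:
```python
from h import *
o=[]
for c,(x,y,w,h) in(("scene",(190,170,120,90)),("top",(340,160,120,90))):
    d=read_camera(c); im=d["image"]; o.append(cv2.resize(im[y:y+h,x:x+w],(400,300),interpolation=cv2.INTER_CUBIC))
    hsv=cv2.cvtColor(im,cv2.COLOR_BGR2HSV); W=cloud(d); z=W[...,2]
    s=(abs(W[...,0]-.57)<.09)&(abs(W[...,1]+.18)<.16)&((hsv[...,0]<8)|(hsv[...,0]>172))&(hsv[...,1]>130)&(z>.022)&(z<.036)
    v,u=np.nonzero(s); print("stop",rect(ray(d,np.c_[u,v],.029)),len(u))
    k=(abs(W[...,1]+.15)<.05)&(abs(W[...,0]-.57)<.05)&(abs(hsv[...,0]-26)<6)&(hsv[...,1]>130); print("jaw z",W[k][:,2].min().round(3),W[k][:,1].min().round(3))
cv2.imwrite("pics/p4.png",np.hstack(o))
```

```text
stop (array([ 576.3, -214. ]), array([58.9, 27. ]), 0.61) 130
jaw z 0.029 -0.181
stop (array([ 573. , -218.6]), array([54.4, 21. ]), 2.71) 76
jaw z 0.018 -0.185
```

View pics/p4.png

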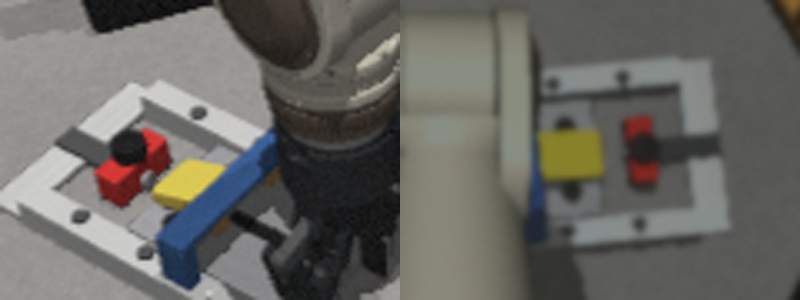

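The plate is flat under the raised jaw, with the stop unmoved. The gap from plate front (col ~606) to stop face (col ~625) is about 16 mm, less the screw. The arm's stiffness comes out at about 5 N/mm, so from here I feel forward in steps of under 2 mm.

Call:
jog_arm(commands=[[[-0.01,0,0],[0,0,0],0.6],[[-0.01,0,0],[0,0,0],0.6],[[-0.01,0,0],[0,0,0],0.6],[[-0.01,0,0],[0,0,0],0.6],[[-0.01,0,0],[0,0,0],0.6],[[-0.01,0,0],[0,0,0],0.6],[[-0.01,0,0],[0,0,0],0.6],[[0,0,0],[0,0,0],0.6]])

```text
t: 17.95
tool_pos: [0.5618, -0.0232, 0.0013]
ee_rot: [[-0.073, 0.997, -0.0], [0.997, 0.073, 0.002], [0.002, 0.0, -1.0]]
ft_force: [-0.5, 7.5, 1.6]
width: 0.6
gripper_force: 3.6
```

Call:
jog_arm(commands=[[[-0.01,0,0],[0,0,0],0.6],[[-0.01,0,0],[0,0,0],0.6],[[-0.01,0,0],[0,0,0],0.6],[[-0.01,0,0],[0,0,0],0.6],[[-0.01,0,0],[0,0,0],0.6],[[-0.01,0,0],[0,0,0],0.6],[[-0.01,0,0],[0,0,0],0.6],[[0,0,0],[0,0,0],0.6]])

```text
t: 18.62
tool_pos: [0.5619, -0.025, 0.0013]
ee_rot: [[-0.073, 0.997, -0.0], [0.997, 0.073, 0.002], [0.002, -0.0, -1.0]]
ft_force: [-2.0, 7.7, 2.3]
width: 0.597
gripper_force: 3.6
```

Call:
jog_arm(commands=[[[-0.01,0,0],[0,0,0],0.6],[[-0.01,0,0],[0,0,0],0.6],[[-0.01,0,0],[0,0,0],0.6],[[-0.01,0,0],[0,0,0],0.6],[[-0.01,0,0],[0,0,0],0.6],[[-0.01,0,0],[0,0,0],0.6],[[-0.01,0,0],[0,0,0],0.6],[[0,0,0],[0,0,0],0.6]])

```text
t: 19.28
tool_pos: [0.562, -0.0267, 0.0013]
ee_rot: [[-0.073, 0.997, -0.0], [0.997, 0.073, 0.002], [0.002, 0.0, -1.0]]
ft_force: [-0.8, 7.4, 2.8]
width: 0.601
gripper_force: 3.6
```

Call:
jog_arm(commands=[[[-0.01,0,0],[0,0,0],0.6],[[-0.01,0,0],[0,0,0],0.6],[[-0.01,0,0],[0,0,0],0.6],[[-0.01,0,0],[0,0,0],0.6],[[-0.01,0,0],[0,0,0],0.6],[[-0.01,0,0],[0,0,0],0.6],[[-0.01,0,0],[0,0,0],0.6],[[0,0,0],[0,0,0],0.6]])

```text
t: 19.95
tool_pos: [0.5622, -0.0285, 0.0013]
ee_rot: [[-0.073, 0.997, -0.0], [0.997, 0.073, 0.002], [0.002, 0.0, -1.0]]
ft_force: [-0.7, 6.9, 2.9]
width: 0.602
gripper_force: 3.6
```

Call:
jog_arm(commands=[[[-0.01,0,0],[0,0,0],0.6],[[-0.01,0,0],[0,0,0],0.6],[[-0.01,0,0],[0,0,0],0.6],[[-0.01,0,0],[0,0,0],0.6],[[-0.01,0,0],[0,0,0],0.6],[[-0.01,0,0],[0,0,0],0.6],[[-0.01,0,0],[0,0,0],0.6],[[0,0,0],[0,0,0],0.6]])

```text
t: 20.62
tool_pos: [0.5623, -0.0302, 0.0013]
ee_rot: [[-0.073, 0.997, -0.0], [0.997, 0.073, 0.002], [0.002, 0.0, -1.0]]
ft_force: [0.4, 6.5, 1.7]
width: 0.601
gripper_force: 3.6
```

Call:
jog_arm(commands=[[[-0.01,0,0],[0,0,0],0.6],[[-0.01,0,0],[0,0,0],0.6],[[-0.01,0,0],[0,0,0],0.6],[[-0.01,0,0],[0,0,0],0.6],[[-0.01,0,0],[0,0,0],0.6],[[-0.01,0,0],[0,0,0],0.6],[[-0.01,0,0],[0,0,0],0.6],[[0,0,0],[0,0,0],0.6]])

```text
t: 21.28
tool_pos: [0.5624, -0.032, 0.0013]
ee_rot: [[-0.072, 0.997, -0.0], [0.997, 0.072, 0.002], [0.002, 0.0, -1.0]]
ft_force: [-0.3, 7.3, 1.0]
width: 0.599
gripper_force: 3.7
```

Call:
jog_arm(commands=[[[-0.01,0,0],[0,0,0],0.6],[[-0.01,0,0],[0,0,0],0.6],[[-0.01,0,0],[0,0,0],0.6],[[-0.01,0,0],[0,0,0],0.6],[[-0.01,0,0],[0,0,0],0.6],[[-0.01,0,0],[0,0,0],0.6],[[-0.01,0,0],[0,0,0],0.6],[[0,0,0],[0,0,0],0.6]])

```text
t: 21.95
tool_pos: [0.5625, -0.0337, 0.0013]
ee_rot: [[-0.073, 0.997, -0.0], [0.997, 0.073, 0.002], [0.002, 0.0, -1.0]]
ft_force: [-1.1, 7.1, 2.0]
width: 0.603
gripper_force: 3.7
```

Call:
jog_arm(commands=[[[-0.01,0,0],[0,0,0],0.6],[[-0.01,0,0],[0,0,0],0.6],[[-0.01,0,0],[0,0,0],0.6],[[-0.01,0,0],[0,0,0],0.6],[[-0.01,0,0],[0,0,0],0.6],[[-0.01,0,0],[0,0,0],0.6],[[-0.01,0,0],[0,0,0],0.6],[[0,0,0],[0,0,0],0.6]])

```text
t: 22.62
tool_pos: [0.5627, -0.0354, 0.0013]
ee_rot: [[-0.073, 0.997, -0.0], [0.997, 0.073, 0.002], [0.002, 0.0, -1.0]]
ft_force: [0.3, 6.2, 2.0]
width: 0.599
gripper_force: 3.7
```

Call:
jog_arm(commands=[[[-0.01,0,0],[0,0,0],0.6],[[-0.01,0,0],[0,0,0],0.6],[[-0.01,0,0],[0,0,0],0.6],[[-0.01,0,0],[0,0,0],0.6],[[-0.01,0,0],[0,0,0],0.6],[[-0.01,0,0],[0,0,0],0.6],[[-0.01,0,0],[0,0,0],0.6],[[0,0,0],[0,0,0],0.6]])

```text
t: 23.28
tool_pos: [0.5628, -0.0372, 0.0013]
ee_rot: [[-0.073, 0.997, -0.0], [0.997, 0.073, 0.002], [0.002, 0.0, -1.0]]
ft_force: [-0.2, 7.0, 2.6]
width: 0.595
gripper_force: 3.7
```

Call:
jog_arm(commands=[[[-0.01,0,0],[0,0,0],0.6],[[-0.01,0,0],[0,0,0],0.6],[[-0.01,0,0],[0,0,0],0.6],[[-0.01,0,0],[0,0,0],0.6],[[-0.01,0,0],[0,0,0],0.6],[[-0.01,0,0],[0,0,0],0.6],[[-0.01,0,0],[0,0,0],0.6],[[0,0,0],[0,0,0],0.6]])

```text
t: 23.95
tool_pos: [0.5629, -0.0389, 0.0013]
ee_rot: [[-0.073, 0.997, -0.0], [0.997, 0.073, 0.002], [0.002, -0.0, -1.0]]
ft_force: [-0.3, 7.5, 2.2]
width: 0.607
gripper_force: 3.7
```

Run:
```python
from h import *
o=[]
for c,(x,y,w,h) in(("scene",(190,170,120,90)),("top",(340,160,120,90))):
    d=read_camera(c); im=d["image"]; o.append(cv2.resize(im[y:y+h,x:x+w],(400,300),interpolation=cv2.INTER_CUBIC))
    hsv=cv2.cvtColor(im,cv2.COLOR_BGR2HSV); W=cloud(d); z=W[...,2]
    s=(abs(W[...,0]-.57)<.09)&(abs(W[...,1]+.18)<.16)&((hsv[...,0]<8)|(hsv[...,0]>172))&(hsv[...,1]>130)&(z>.022)&(z<.036)
    v,u=np.nonzero(s); print("stop",rect(ray(d,np.c_[u,v],.029)),len(u))
cv2.imwrite("pics/p5.png",np.hstack(o))
```

```text
stop (array([ 575.9, -215.1]), array([58.1, 26. ]), 2.5) 124
stop (array([ 573. , -218.6]), array([54.4, 20.8]), 3.14) 74
```

View pics/p5.png

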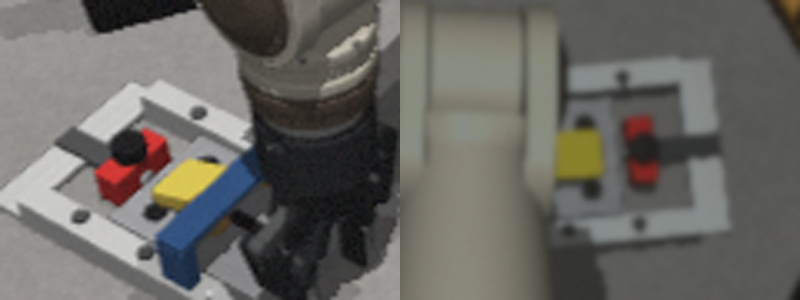

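The stop is unmoved, and the plate front (col ~617) is about 6 mm from its face, so the contact with the screw is close.

Call:
jog_arm(commands=[[[-0.01,0,0],[0,0,0],0.6],[[-0.01,0,0],[0,0,0],0.6],[[-0.01,0,0],[0,0,0],0.6],[[-0.01,0,0],[0,0,0],0.6],[[-0.01,0,0],[0,0,0],0.6],[[-0.01,0,0],[0,0,0],0.6],[[0,0,0],[0,0,0],0.6],[[0,0,0],[0,0,0],0.6]])

```text
t: 24.72
tool_pos: [0.563, -0.0405, 0.0013]
ee_rot: [[-0.073, 0.997, -0.0], [0.997, 0.073, 0.002], [0.002, -0.0, -1.0]]
ft_force: [-0.2, 6.4, 2.4]
width: 0.601
gripper_force: 3.7
```

Call:
jog_arm(commands=[[[-0.01,0,0],[0,0,0],0.6],[[-0.01,0,0],[0,0,0],0.6],[[-0.01,0,0],[0,0,0],0.6],[[-0.01,0,0],[0,0,0],0.6],[[-0.01,0,0],[0,0,0],0.6],[[-0.01,0,0],[0,0,0],0.6],[[0,0,0],[0,0,0],0.6],[[0,0,0],[0,0,0],0.6]])

```text
t: 25.38
tool_pos: [0.5631, -0.0419, 0.0013]
ee_rot: [[-0.073, 0.997, -0.0], [0.997, 0.073, 0.002], [0.002, 0.0, -1.0]]
ft_force: [-0.1, 7.9, 2.3]
width: 0.605
gripper_force: 3.7
```

Call:
jog_arm(commands=[[[-0.01,0,0],[0,0,0],0.6],[[-0.01,0,0],[0,0,0],0.6],[[-0.01,0,0],[0,0,0],0.6],[[-0.01,0,0],[0,0,0],0.6],[[-0.01,0,0],[0,0,0],0.6],[[-0.01,0,0],[0,0,0],0.6],[[0,0,0],[0,0,0],0.6],[[0,0,0],[0,0,0],0.6]])

```text
t: 26.05
tool_pos: [0.5632, -0.0434, 0.0013]
ee_rot: [[-0.073, 0.997, -0.0], [0.997, 0.073, 0.002], [0.002, -0.0, -1.0]]
ft_force: [-0.6, 7.8, 1.9]
width: 0.603
gripper_force: 3.7
```

Call:
jog_arm(commands=[[[-0.01,0,0],[0,0,0],0.6],[[-0.01,0,0],[0,0,0],0.6],[[-0.01,0,0],[0,0,0],0.6],[[-0.01,0,0],[0,0,0],0.6],[[-0.01,0,0],[0,0,0],0.6],[[-0.01,0,0],[0,0,0],0.6],[[0,0,0],[0,0,0],0.6],[[0,0,0],[0,0,0],0.6]])

```text
t: 26.72
tool_pos: [0.5633, -0.0439, 0.0014]
ee_rot: [[-0.073, 0.997, -0.0], [0.997, 0.073, 0.004], [0.004, 0.0, -1.0]]
ft_force: [-1.5, 13.1, 3.0]
width: 0.601
gripper_force: 6.5
```

Contact: the advance stalled and the force rose from about 7 to 13 N, so some 6 N is on the screw. I press slightly firmer, staying below the 14 N slip.

Call:
jog_arm(commands=[[[-0.004,0,0],[0,0,0],0.6],[[-0.004,0,0],[0,0,0],0.6],[[-0.004,0,0],[0,0,0],0.6],[[-0.004,0,0],[0,0,0],0.6],[[-0.004,0,0],[0,0,0],0.6],[[-0.004,0,0],[0,0,0],0.6],[[0,0,0],[0,0,0],0.6],[[0,0,0],[0,0,0],0.6]])

```text
t: 27.38
tool_pos: [0.5632, -0.0439, 0.0013]
ee_rot: [[-0.074, 0.997, -0.0], [0.997, 0.074, 0.005], [0.005, 0.0, -1.0]]
ft_force: [-0.9, 15.9, 3.0]
width: 0.598
gripper_force: 8.0
```

The plate is seated, with about 9 N on the screw and no slip. Now I back off gently and lift clear.

Call:
jog_arm(commands=[[[0.05,0,0],[0,0,0],0.6],[[0.1,0,0],[0,0,0],0.6],[[0.3,0,0],[0,0,0],0.6],[[0.6,0,0],[0,0,0],0.6],[[0.8,0,0],[0,0,0],0.6],[[0.5,0,-0.5],[0,0,0],0.6],[[0,0,-1],[0,0,0],0.6],[[0,0,-1],[0,0,0],0.6]])

```text
t: 28.05
tool_pos: [0.5584, 0.0132, 0.0646]
ee_rot: [[-0.073, 0.997, -0.002], [0.997, 0.073, -0.001], [-0.0, -0.002, -1.0]]
ft_force: [1.3, -0.4, 0.4]
width: 0.598
gripper_force: 0.0
```

Call:
jog_arm(commands=[[[0.5,0,-1],[0,0,0],0.6],[[1,0,-1],[0,0,0],0.6],[[1,0,-1],[0,0,0],0.6],[[1,0,-1],[0,0,0],0.6],[[1,0,0],[0,0,0],0.6],[[1,0,0],[0,0,0],0.6],[[0.5,0,0],[0,0,0],0.6],[[0,0,0],[0,0,0],0.6]])

```text
t: 28.72
tool_pos: [0.548, 0.1641, 0.1643]
ee_rot: [[-0.075, 0.997, 0.0], [0.997, 0.075, 0.0], [0.0, 0.0, -1.0]]
ft_force: [0.6, 1.2, 0.4]
width: 0.6
gripper_force: 0.0
```

Run:
```python
from h import *
o=[]
for c,(x,y,w,h) in(("scene",(170,150,160,120)),("top",(320,150,160,120))):
    d=read_camera(c); im=d["image"]; o.append(cv2.resize(im[y:y+h,x:x+w],(400,300),interpolation=cv2.INTER_CUBIC))
    hsv=cv2.cvtColor(im,cv2.COLOR_BGR2HSV); W=cloud(d); z=W[...,2]
    s=(abs(W[...,0]-.57)<.09)&(abs(W[...,1]+.18)<.16)&((hsv[...,0]<8)|(hsv[...,0]>172))&(hsv[...,1]>130)&(z>.022)&(z<.036)
    v,u=np.nonzero(s); print("stop",rect(ray(d,np.c_[u,v],.029)),len(u))
    p=(abs(W[...,0]-.565)<.03)&(W[...,1]<-.065)&(W[...,1]>-.10)&(z<.03);print("plate top z",np.median(z[p]))
    p=(abs(W[...,0]-.575)<.04)&(W[...,1]<-.15)&(W[...,1]>-.19)&(z<.022)&(z>.012);print("front part z",np.median(z[p]))
    for n in("drill","valve_red","valve_blue","coupling_a","tee","spanner"): print(n,[[round(float(q),3) for q in b["location"]] for b in models.boxes_of(c,n)][:2])
cv2.imwrite("pics/p6.png",np.hstack(o))
```

```text
stop (array([ 576.1, -214.5]), array([58.4, 26.2]), 1.15) 131
plate top z 0.018607371327767887
front part z 0.018741400430307736
drill [[0.428, -0.354, 0.135], [0.408, -0.05, 0.047]]
valve_red [[0.374, -0.193, 0.054]]
valve_blue [[0.785, -0.102, 0.07]]
coupling_a [[0.755, 0.066, 0.061], [0.404, -0.054, 0.048]]
tee [[0.692, -0.36, 0.034]]
spanner [[0.616, 0.492, 0.015], [0.425, -0.353, 0.133]]
stop (array([ 572.8, -218.6]), array([54.8, 21. ]), 2.71) 78
plate top z 0.01939184637281096
front part z 0.018281283711771748
drill [[0.419, -0.362, 0.173]]
valve_red [[0.365, -0.194, 0.07]]
valve_blue []
coupling_a [[0.742, 0.064, 0.066], [0.387, -0.056, 0.066]]
tee [[0.674, -0.367, 0.036]]
spanner [[0.595, 0.491, 0.01], [0.393, -0.057, 0.063]]
```

View pics/p6.png

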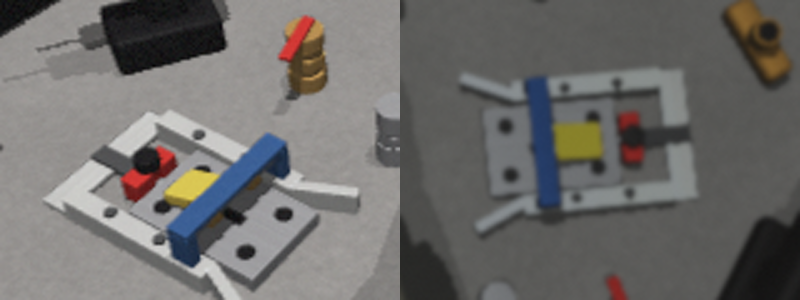

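The plate lies flat in the channel, front at (617,135) right at the stop. The jaw rests on its top, the stop is unmoved, and the bystanders are where they were. Handing in.

```bash
python3 -c "
from rig import bot; print(bot.hand_in())"
```

```text
the job is handed in; nothing more can be done
None
```

The job is handed in: the plate lies flat in the jig under the closed jaw, pressed with about 9 N against the stop's screw, with the stop unmoved and the bystanders where they were in the last pictures; about 29 s of the 72 s were used.

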